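Put the board frame's rear leg out and hold the frame upright

TASK

The circuit-board frame lies face down on the foam mat with its sprung rear leg folded flat. While it still lies there, swing the leg over its spring's centre and fully out to its stop; then take the frame by its carry handle, tip it up onto its two rubber feet and hold it upright and still for the screws to be driven, plumb and not leaning back on the leg. Finish while gripping it by the handle, and leave the other things on the bench where they are.

Things in the scene. Friction and masses are not known exactly. Their poses are not given: they have to be found in the camera images.
- board_frame: Loose board-assembly frame, 0.78 to 0.96 kg with its leg: 20 mm aluminium profile, 200 long, 180 wide, green board recessed in it. Starts lying face down on the mat. Origin: centre of its underside as it lies (on the mat). x: from feet to handle; y: across; z: out of its back (up at start). Upright: x points up. In mm: backs of rails z 30, of board z 18; top rail's outer edge x 100.
- handle (a point): Middle of the carry handle's straight bar, at (155, 0, 22) mm in the frame: round steel bar, 12 mm thick, straight for 136 mm along y, 49 mm of free space between it and the top rail. Its centre starts 28 mm above the bench. It can turn inside a pinch across it. Upright, it is 261 mm above the feet point (8 mm behind it).
- feet (a point): Midway between the centres of the two rubber ball feet (radius 12 mm, 141 mm apart along y), at (-106, 0, 14) mm in the frame. Upright, the frame stands on these balls alone, their centres 18 mm above the bench, and tips over if let go: backwards it comes to rest on the leg about 14 degrees from plumb.
- rear_leg (a joint): Angle of the rear leg about its hinge pin, rad. 0: folded flat, towards the handle; 1.57: square out of the back; 2.44: stop, fully out, pointing back and down towards the feet. A spring holds it folded; with the frame lying, past about 1.4 it snaps by itself to the stop and stays. Lifting it from folded takes about 2 N at leg_grip; over 3.5 N there would begin to lift the frame.
- leg_hinge (a point): Middle of the leg's hinge pin, at (12, 0, 40) mm in the frame; the pin lies along the frame's y. The leg swings in the frame's x-z plane: at angle q it points along (cos q, 0, sin q).
- leg_grip (a point): On the leg's centre line, 105 mm from the hinge pin: pinch the leg here across its width (along the frame's y). The leg is a flat steel bar, 16 mm wide, 10 mm thick, its other end on the pin. Folded, this point is 46 mm above the bench, in the opening between top rail and handle bar; 64 mm are free on either side.
- leg_foot (a point): Centre of the leg's rubber ball end, 9 mm in radius, 125 mm from the hinge pin. With the leg fully out and the frame upright it hangs 40 mm above the bench.
- foam_mat: Thin black foam mat on the bench, fixed, 480 x 600 mm and 6 mm thick; origin under its centre. Tiny washers and screws lie flat on its edges and are of no concern.
- hex_driver: Bystander: hand screwdriver with a yellow handle lying on the mat beside the frame; its origin is under its middle. Leave it alone.
- parts_dish: Bystander: round steel dish of washers, 84 mm across and 22 mm tall, on the mat beside the frame; origin under its centre. Leave it alone.
- cover_shell: Bystander: blue sheet-metal cover, 100 x 140 x 118 mm, standing to the right of the mat; origin under its centre. Leave it alone.
- supply_unit: Bystander: finished silver power supply, 150 x 120 x 75 mm, to the right of the mat; origin under its centre. Leave it alone.
- power_driver: Bystander: dark electric screwdriver, 233 mm long and 34 mm thick, lying to the right of the mat's near corner; origin under its middle. Leave it alone.
- screw_bin: Bystander: black open bin of screws, 100 x 150 x 55 mm, to the left of the mat; origin under its centre. Leave it alone.
- solder_spool: Bystander: spool, 60 mm across and 46 mm tall, to the left of the mat; origin under its centre. Leave it alone.
- flux_bottle: Bystander: white bottle, 48 mm across and 110 mm tall, to the left of the mat; origin under its centre. Leave it alone.

How it is judged:
By the outcome, as a careful person would: the job done as asked, in the order asked, and still so for the second after the job is handed in, while the arm keeps its last pose, push and grip.
It also fails if it takes over 61 s, if anything falls off the work surface, if the arm or the gripper's body presses on something with over 40 N, if the wrist force passes 120 N, or if a joint passes its speed limit or range.

ROBOT

A 7-joint arm with a two-finger parallel gripper is mounted at the origin on the work surface. World frame = base frame: x ahead of the robot, y to its left, z up, the work surface at z = 0. Lengths are in mm, angles in rad, forces in N, time in s.
With the tool pointing down it reaches from about 400 to 900 mm from the base axis. Payload 5.6 kg.
Tool frame: the origin (TCP) lies between the finger pads, 19 mm behind the fingertips; this is the grasp point; z points along the fingers, y is the line along which they close (so a half turn about z gives the same grasp; the last joint's range is limited). The gripper opens to 92 mm and grips with 3 to 60 N. Pads are 20 mm wide; open, the fingers measure 128 mm over their backs; the gripper's body (75 mm by 189 mm) begins 69 mm behind the grasp point.
Start: joints at [-1.151, 0.468, -0.012, 1.603, 0.006, 1.071, -0.056], TCP at [290.235, 581.612, 233.292] pointing down, gripper open.
Joint ranges: [-2.53, 2.53], [-0.31, 2.02], [-1.57, 1.55], [0.28, 2.44], [-1.29, 4.43], [0.15, 1.84], [-2.92, 2.92]. Speed limits (rad/s): [2.57, 2.57, 3.14, 3.14, 3.14, 3.14, 3.14].

INTERFACE

Orientations are given as a unit quaternion [x, y, z, w].
In Python, from plant import observe, snapshot, close_job, boxes_of, regions_of, pinpoint gives the robot as it stands. The module is installed in compiled form; this text tells all that it offers.
- The arm moves only by the tool play_rows, never from a script. Its argument "targets" is a list of rows, each an object of numbers: "tx", "ty", "tz": the shift along the world's x, y, z in cm; "spin": the turn about the world's z in degrees. In form: [{"tx": .., "ty": .., "tz": .., "spin": ..}, ...]. A call has 1 to 8 rows; each row shifts and turns the commanded pose from where the row before left it; what a row does not reach is not made up. A row lasts 1/10 s, in which the tool goes at most 50 mm and 8.59 degrees, less where a joint would pass 70% of its speed; a pose out of reach is approached as far as the arm can. A call is refused whole if a number of a shift passes 5 or a number of a turn 8.59, either way. A call with a gripper value outside its range is refused whole. "grip" is the opening, from -1 (shut) to 1 (fully open), set as the call begins (left out, the last holds). The fingers move at their own pace and stop on an object; "squeeze" is the grip in N (left out, the last holds). Time passes only in rows, so rows that do not move let the fingers close. It gives the time, the measured TCP pose, the force, the opening and the grip force at its end, in the units of the state.
- observe(): the state, without advancing time (a new reading comes with each control period).
- snapshot(name): name is "scene" or "top" or "wrist"; returns a dict with "pixels" (480x640x3 uint8, red, green, blue), "intrinsics" (3x3 intrinsics, pixels), "k1" (the pictures are not rectified: a ray, as slopes to the right and down, at radius r is drawn at 1 + k1 r^2 times it, then the intrinsics apply), "origin" and "rotation" of the camera in the world. Camera axes: x right, y up, looking along -z (the intrinsics and any distortion apply to the point x, -y, -z); pixel columns grow to the right and rows downward; lengths in mm; the calibration is good to about 2 mm. A picture is of the moment at which its call begins. There is no depth.
- close_job(): hands the job in; it is judged then, once.
Trained networks look in the newest picture that a camera, given by its name, has taken for a name from the list of things; names that differ only in an ending like _2 or _b are one class to them, and where a whole thing is asked for, a point or a joint stands for the part that bears it (a point fixed in the world has none). Each returns a list of dicts, best first, with "confidence" (0 to 1); they miss things now and then, are a little off and sometimes report something else, mostly with a low value. They report only what shows in the picture. A call takes as long as a camera call.
- boxes_of(query, camera): "xyz" ([x, y, z] in mm, in world coordinates, good to about 4 mm: the middle of the surface that is visible of it).
- regions_of(query, camera): "region" (480x640 bool, what is visible of it).
- pinpoint(query, camera): "xyz" ([x, y, z] in mm, in world coordinates, good to about 4 mm: a listed point, or the origin of a listed thing).
The state is a dict: "time_s": time; "joint_pos": joint angles; "qd": joint speeds; "joint_torque": joint torques, N m; "tool_pos": TCP position; "tcp_rot": TCP orientation; "force": force on the tool from outside, world axes, zero at the start; "ft_torque": the same for the moment, N m; "width": opening from 0.0 (shut) to 1.0 (fully open); "finger_force": force on a finger pad.
Only numpy, scipy, OpenCV 4.12 (cv2) and the standard library are available. Lean on these libraries where they do the work, as an engineer would, in place of code of your own. Each camera call takes 0.05 s, during which the arm holds its last target. There are 200 camera calls.

## Working session

There is one attempt and no reset: what is moved stays moved. The work goes in short steps, Python scripts to look and compute and a tool call to move; the robot and the scene stay as the last step left them, time stands still between calls to the robot, and variables do not carry over. Pictures are saved under pics/ and viewed, at most 10 in all, crops included, and the job is handed in when it is done.

Besides the shell and the picture viewer there is one more tool, called after "Request:" by a JSON object that holds its "api" and its "payload". play_rows: Moves the arm, as the interface text tells. Its arguments: {"type":"object","properties":{"targets":{"type":"array","items":{"type":"object","properties":{"tx":{"type":"number"},"ty":{"type":"number"},"tz":{"type":"number"},"spin":{"type":"number"}}}},"grip":{"type":"number"},"squeeze":{"type":"number"}},"required":["targets"]}

```bash
mkdir -p pics
python3 - <<'E'
from plant import *
import cv2,numpy as np
print(observe())
for c in ["scene","top"]:
    s=snapshot(c); cv2.imwrite(f"pics/{c}0.png",s["pixels"][:,:,::-1])
    print(c,s["origin"],np.round(s["rotation"],3).tolist())
    for q in ["board_frame","handle","feet","leg_hinge","leg_grip","leg_foot","hex_driver","parts_dish"]:
        for r in pinpoint(q,c)[:1]: print(q,np.round(r["xyz"],1),r["confidence"])
E
```

```text
{'time_s': 0.0, 'joint_pos': array([-1.15102033,  0.46836809, -0.0115637 ,  1.60359044,  0.00602958,
        1.07138176, -0.05630366]), 'qd': array([ 9.57391001e-04,  3.16897255e-05, -1.31567009e-03, -5.25666018e-04,
       -2.02971552e-04, -7.46809233e-05, -4.52462699e-04]), 'joint_torque': array([ 9.20069652e-06, -5.20567060e+01, -1.29442054e-02, -2.43759245e+01,
       -5.67749329e-02,  1.70376623e-02,  1.61160069e-04]), 'tool_pos': array([290.03482385, 581.11386629, 232.35993787]), 'tcp_rot': array([ 2.29371756e-01,  9.73338514e-01, -8.49446132e-04, -1.15742181e-04]), 'force': array([-0.56800473,  0.31893049,  0.28454452]), 'ft_torque': array([-0.04489823, -0.02385075, -0.03729154]), 'finger_force': 0.0, 'width': 0.9996642701530506}
scene [ 837.46064054  584.27414091 1057.59590559] [0.077, 0.288, 0.924, 0.238]
board_frame [538.9  38.9   8.4] 0.57
handle [562.4 188.   26.9] 0.75
feet [522.  -63.5  18.3] 0.88
leg_hinge [540.7  53.1  44.5] 0.79
leg_grip [552.5 148.3  44.7] 0.64
leg_foot [567.2 169.8  47.7] 0.74
parts_dish [688.7   4.7   6.2] 0.71
top [ 363.968572    -38.25332153 1529.24256485] [-0.045, 0.033, 0.716, -0.696]
board_frame [540.2  34.6   7.6] 0.93
handle [565.1 188.2  27.1] 0.73
feet [524.3 -68.5  19.3] 0.75
leg_hinge [537.6  46.3  45.2] 0.77
leg_grip [561.7 149.9  50.3] 0.86
leg_foot [562.9 176.   46.3] 0.56
hex_driver [393.7  37.    6.1] 0.92
parts_dish [6.817e+02 1.000e-01 5.700e+00] 0.83
```

View pics/scene0.png

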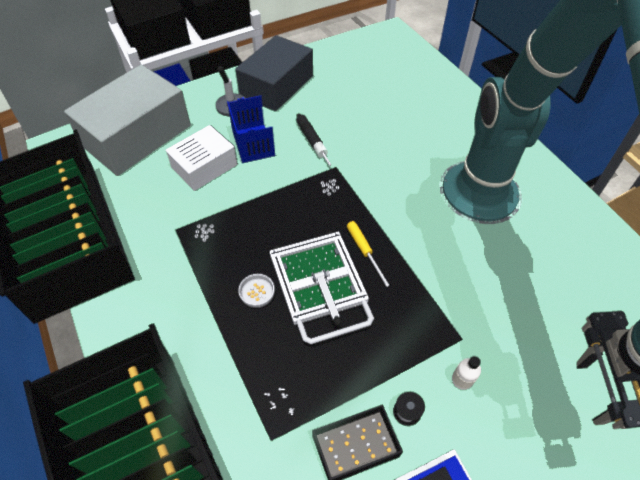

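View pics/top0.png

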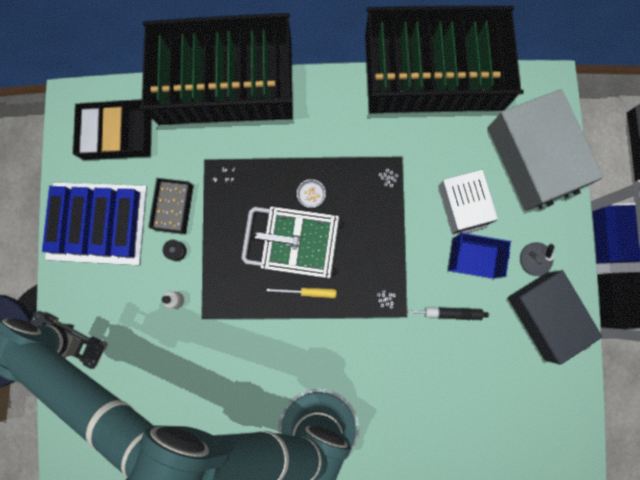

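The frame lies with its handle towards +y (top view, bar near (245,238)), feet towards −y, and the leg along (275,238). Next I fit the frame pose from all these points.

```bash
cat > h.py <<'E'
from plant import *
import numpy as np
from scipy.optimize import least_squares
M={"board_frame":(0,0,0),"handle":(155,0,22),"feet":(-106,0,14),"leg_hinge":(12,0,40),"leg_grip":(117,0,40),"leg_foot":(137,0,40)}
def fit(cams,names=M):
    P=[];Q=[]
    for c in cams:
        snapshot(c)
        for q in names:
            for r in pinpoint(q,c)[:1]:
                if r["confidence"]>.4: P.append(M[q][:2]);Q.append(r["xyz"][:2])
    P=np.array(P,float);Q=np.array(Q)
    def w(p): c,s=np.cos(p[2]),np.sin(p[2]); return P@np.array([[c,s],[-s,c]])+p[:2]
    r=least_squares(lambda p:(w(p)-Q).ravel(),[540,35,1.4],loss="soft_l1",f_scale=4)
    return r.x,np.abs(r.fun).reshape(-1,2).round(1).tolist()
def W(p,pt):
    c,s=np.cos(p[2]),np.sin(p[2]); return np.round([p[0]+c*pt[0]-s*pt[1],p[1]+s*pt[0]+c*pt[1],pt[2]+6],1)
def tool():
    from scipy.spatial.transform import Rotation as R
    o=observe(); y=R.from_quat(o["tcp_rot"]).as_matrix()
    return o["time_s"],o["tool_pos"].round(1),"yaw_y",np.degrees(np.arctan2(y[1,1],y[0,1])).round(2),"tilt",y[:,2].round(3),o["force"].round(1),o["width"].round(3),round(float(o["finger_force"]),1),o["joint_pos"].round(2)
E
python3 - <<'E'
from h import *
for i in range(2):
    p,f=fit(["scene","top"]); print(p[:2],np.degrees(p[2]),f); 
    for k in ["handle","feet","leg_grip","leg_hinge"]: print(k,W(p,M[k]))
print(tool())
E
```

```text
[538.4493501   38.59229273] 80.67246213890371 [[1.0, 4.1], [0.9, 0.8], [2.5, 4.1], [1.2, 1.9], [100.6, 265.7], [2.4, 1.7], [0.5, 2.9], [1.5, 0.4], [2.7, 1.5], [2.1, 0.0], [3.8, 0.9]]
handle [563.6 191.5  28. ]
feet [521.3 -66.   20. ]
leg_grip [557.4 154.   46. ]
leg_hinge [540.4  50.4  46. ]
[537.89975499  36.93536538] 80.2735212062167 [[2.0, 0.1], [1.5, 1.9], [2.6, 2.6], [3.1, 3.0], [5.9, 0.0], [1.6, 3.2], [3.2, 1.1], [1.6, 0.4], [2.5, 0.8], [9.6, 1.5], [2.1, 8.1]]
handle [564.1 189.7  28. ]
feet [520.  -67.5  20. ]
leg_grip [557.7 152.3  46. ]
leg_hinge [539.9  48.8  46. ]Traceback (most recent call last):
  File "<stdin>", line 5, in <module>
  File "h.py", line 21, in tool
    return o["time_s"],o["tool_pos"].round(1),"yaw_y",np.degrees(np.arctan2(y[1,1],y[0,1])).round(2),"tilt",y[:,2].round(3),o["force"].round(1),o["width"].round(3),round(float(o["finger_force"]),1),o["joint_pos"].round(2)
                                                                                                                                                ^^^^^^^^^^^^^^^^
AttributeError: 'float' object has no attribute 'round'
```

Request:
{"api": "play_rows", "payload": {"targets": [{"tx": 2,"ty": -3.5,"spin": -8},{"tx": 2,"ty": -3.5,"spin": -8},{"tx": 2,"ty": -3.5,"spin": -8},{"tx": 2,"ty": -3.5,"spin": -8},{"tx": 2,"ty": -3.5,"spin": -8},{"tx": 2,"ty": -3.5,"spin": -8},{"tx": 2,"ty": -3.5,"spin": -8},{"tx": 2,"ty": -3.5,"spin": -8}], "grip": 0.2, "squeeze": 5}}

```text
schema error: expected keys tx, ty, tz, spin
```

```bash
sed -i 's/o\["width"\].round(3)/round(o["width"],3)/' h.py
```

Request:
{"api": "play_rows", "payload": {"targets": [{"tx": 2,"ty": -3.5,"tz": 0,"spin": -8},{"tx": 2,"ty": -3.5,"tz": 0,"spin": -8},{"tx": 2,"ty": -3.5,"tz": 0,"spin": -8},{"tx": 2,"ty": -3.5,"tz": 0,"spin": -8},{"tx": 2,"ty": -3.5,"tz": 0,"spin": -8},{"tx": 2,"ty": -3.5,"tz": 0,"spin": -8},{"tx": 2,"ty": -3.5,"tz": 0,"spin": -8},{"tx": 2,"ty": -3.5,"tz": 0,"spin": -8}], "grip": 0.2, "squeeze": 5}}

```text
time_s: 3.1
tool_pos: [450.9, 300.2, 233.6]
tcp_rot: [0.712, 0.702, 0.0, -0.0]
force: [-0.2, 0.2, 0.2]
width: 0.602
finger_force: 0.0
```

Request:
{"api": "play_rows", "payload": {"targets": [{"tx": 2,"ty": -3,"tz": 0,"spin": -8},{"tx": 2,"ty": -3,"tz": 0,"spin": -1},{"tx": 2,"ty": -3,"tz": -1,"spin": 0},{"tx": 2,"ty": -3,"tz": -1,"spin": 0},{"tx": 2,"ty": -3,"tz": -1,"spin": 0},{"tx": 0,"ty": 0,"tz": -1,"spin": 0},{"tx": 0,"ty": 0,"tz": 0,"spin": 0}]}}

```text
time_s: 3.8
tool_pos: [549.5, 150.8, 192.0]
tcp_rot: [0.764, 0.645, -0.001, -0.0]
force: [-0.3, 1.2, -0.3]
width: 0.6
finger_force: 0.0
```

```bash
python3 -c "
from h import *
import cv2
print(tool())
s=snapshot('wrist');cv2.imwrite('pics/w1.png',s['pixels'][:,:,::-1])
for q in M:
  for r in pinpoint(q,'wrist')[:1]: print(q,r['xyz'].round(1),r['confidence'])
"
```

```text
(3.8, array([549.5, 150.8, 192. ]), 'yaw_y', np.float64(-9.62), 'tilt', array([-0.003, -0.001, -1.   ]), array([-0.3,  1.2, -0.3]), 0.6, 0.0, array([-0.64,  0.39,  0.39,  1.86, -0.18,  0.93, -0.33]))Traceback (most recent call last):
  File "<string>", line 7, in <module>
    for r in pinpoint(q,'wrist')[:1]: print(q,r['xyz'].round(1),r['confidence'])
                                              ^^^^^^^^^^^^^^
AttributeError: 'list' object has no attribute 'round'. Did you mean: 'count'?
```

View pics/w1.png

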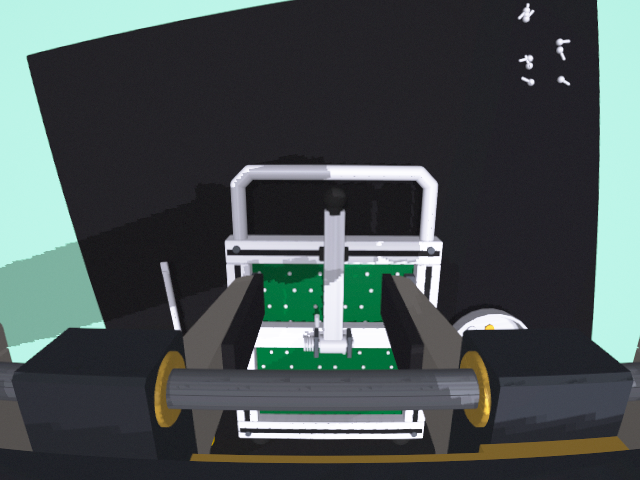

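The wrist view shows the handle bar along row ~173 (columns 245–425), the leg from the hinge (335,345) to its black ball (335,199), and the top rail near row 250, with the fingers well aligned. I'll turn these pixels into positions at their known heights.

```bash
cat >> h.py <<'E'
def ray(s,uv,z):
    import cv2
    from scipy.spatial.transform import Rotation
    K=np.array(s["intrinsics"],float);d=np.array([s["k1"],0,0,0,0])
    n=cv2.undistortPoints(np.array([[uv]],float),K,d)[0,0]
    r=np.array(s["rotation"]); r=r if r.shape==(3,3) else Rotation.from_quat(r).as_matrix()
    v=r@np.array([n[0],-n[1],-1]); o=np.array(s["origin"]); return (o+v*(z-o[2])/v[2])
E
python3 -c "
from h import *
s=snapshot('wrist')
for n,uv,z in [('barL',(250,173),28),('barR',(420,173),28),('ball',(335,199),46),('railL',(227,237),36),('railR',(441,237),36),('hinge',(335,345),46),('legAtRail',(334,240),50)]: print(n,ray(s,uv,z).round(1))
for q in M:
  for r in pinpoint(q,'wrist')[:1]: print(q,np.round(r['xyz'],1),r['confidence'])
"
```

```text
barL [499.3 203.9  28. ]
barR [634.9 181.5  28. ]
ball [563.6 174.7  46. ]
railL [471.2 156.5  36. ]
railR [645.  127.6  36. ]
hinge [543.9  49.5  46. ]
legAtRail [557.7 143.5  50. ]
board_frame [535.9  38.    7. ] 0.56
handle [567.5 192.1  23.4] 0.86
feet [521.3 -66.9  20.6] 0.96
leg_hinge [536.8  49.2  43.8] 0.56
leg_grip [558.3 151.4  50.1] 0.87
leg_foot [561.1 172.2  48.4] 0.59
```

Request:
{"api": "play_rows", "payload": {"targets": [{"tx": 1.0,"ty": 0.4,"tz": -2.6,"spin": 0},{"tx": 0,"ty": 0,"tz": -3,"spin": 0},{"tx": 0,"ty": 0,"tz": -3,"spin": 0},{"tx": 0,"ty": 0,"tz": -2,"spin": 0},{"tx": 0,"ty": 0,"tz": -2,"spin": 0},{"tx": 0,"ty": 0,"tz": -2,"spin": 0},{"tx": 0,"ty": 0,"tz": 0,"spin": 0},{"tx": 0,"ty": 0,"tz": 0,"spin": 0}]}}

```text
time_s: 5.05
tool_pos: [560.3, 155.7, 47.5]
tcp_rot: [0.763, 0.646, -0.0, 0.0]
force: [0.8, 0.8, -0.1]
width: 0.6
finger_force: 0.0
```

Request:
{"api": "play_rows", "payload": {"targets": [{"tx": 0,"ty": 0,"tz": 0,"spin": 0},{"tx": 0,"ty": 0,"tz": 0,"spin": 0},{"tx": 0,"ty": 0,"tz": 0,"spin": 0},{"tx": 0,"ty": 0,"tz": 0,"spin": 0},{"tx": 0,"ty": 0,"tz": 0,"spin": 0},{"tx": 0,"ty": 0,"tz": 0,"spin": 0},{"tx": 0,"ty": 0,"tz": 0,"spin": 0},{"tx": 0,"ty": 0,"tz": 0,"spin": 0}], "grip": -1, "squeeze": 5}}

```text
time_s: 5.85
tool_pos: [559.9, 155.8, 47.5]
tcp_rot: [0.763, 0.646, -0.0, -0.0]
force: [-2.2, 0.7, 5.0]
width: 0.178
finger_force: 5.0
```

```bash
python3 -c "
from h import *
import numpy as np
print(tool())
u=np.array([np.cos(np.radians(80.6)),np.sin(np.radians(80.6))])
for q in np.arange(0,2.5,.15): 
  d=105*(np.cos(q)-1); print(round(q,2),(u*d/10).round(2),round(10.5*np.sin(q),2))
"
```

```text
(5.85, array([559.9, 155.8,  47.5]), 'yaw_y', np.float64(-9.52), 'tilt', array([-0.001,  0.   , -1.   ]), array([-2.2,  0.7,  5. ]), 0.178, 5.0, array([-0.57,  0.62,  0.32,  1.91, -0.3 ,  0.66, -0.24]))
0.0 [0. 0.] 0.0
0.15 [-0.02 -0.12] 1.57
0.3 [-0.08 -0.46] 3.1
0.45 [-0.17 -1.03] 4.57
0.6 [-0.3  -1.81] 5.93
0.75 [-0.46 -2.78] 7.16
0.9 [-0.65 -3.92] 8.22
1.05 [-0.86 -5.2 ] 9.11
1.2 [-1.09 -6.61] 9.79
1.35 [-1.34 -8.09] 10.25
1.5 [-1.59 -9.63] 10.47
1.65 [ -1.85 -11.18] 10.47
1.8 [ -2.1  -12.71] 10.23
1.95 [ -2.35 -14.19] 9.75
2.1 [ -2.58 -15.59] 9.06
2.25 [ -2.79 -16.87] 8.17
2.4 [ -2.98 -18.  ] 7.09
```

Request:
{"api": "play_rows", "payload": {"targets": [{"tx": 0,"ty": -0.03,"tz": 0.79,"spin": 0},{"tx": -0.02,"ty": -0.09,"tz": 0.78,"spin": 0},{"tx": -0.02,"ty": -0.14,"tz": 0.77,"spin": 0},{"tx": -0.04,"ty": -0.2,"tz": 0.76,"spin": 0},{"tx": -0.04,"ty": -0.26,"tz": 0.75,"spin": 0},{"tx": -0.05,"ty": -0.31,"tz": 0.72,"spin": 0},{"tx": -0.06,"ty": -0.37,"tz": 0.69,"spin": 0},{"tx": -0.07,"ty": -0.41,"tz": 0.67,"spin": 0}]}}

```text
time_s: 6.65
tool_pos: [556.8, 137.6, 107.2]
tcp_rot: [0.763, 0.646, -0.0, -0.0]
force: [-4.2, 2.4, -0.5]
width: 0.169
finger_force: 5.0
```

```bash
python3 -c "
from h import *
import cv2
print(tool())
s=snapshot('scene');cv2.imwrite('pics/s2.png',cv2.resize(s['pixels'][150:400,200:450,::-1],None,fx=2,fy=2))
"
```

```text
(6.65, array([556.8, 137.6, 107.2]), 'yaw_y', np.float64(-9.5), 'tilt', array([-0.001,  0.   , -1.   ]), array([-4.2,  2.4, -0.5]), 0.169, 5.0, array([-0.58,  0.51,  0.36,  1.91, -0.25,  0.76, -0.25]))
```

View pics/s2.png

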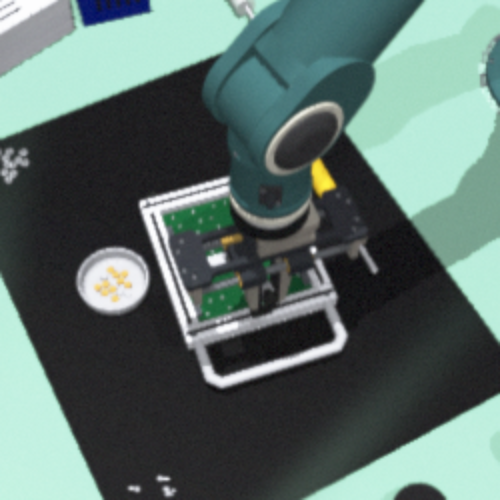

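The crop shows the leg's black ball at (267,292), held between the fingers and risen, with the frame still flat. I'm continuing the arc.

Request:
{"api": "play_rows", "payload": {"targets": [{"tx": -0.1,"ty": -0.46,"tz": 0.63,"spin": 0},{"tx": -0.1,"ty": -0.51,"tz": 0.6,"spin": 0},{"tx": -0.15,"ty": -0.55,"tz": 0.55,"spin": 0},{"tx": -0.1,"ty": -0.59,"tz": 0.51,"spin": 0},{"tx": -0.1,"ty": -0.63,"tz": 0.47,"spin": 0},{"tx": -0.11,"ty": -0.66,"tz": 0.42,"spin": 0},{"tx": -0.11,"ty": -0.69,"tz": 0.36,"spin": 0},{"tx": -0.12,"ty": -0.72,"tz": 0.32,"spin": 0}]}}

```text
time_s: 7.5
tool_pos: [548.7, 88.9, 145.9]
tcp_rot: [0.763, 0.646, 0.001, 0.0]
force: [0.8, 3.3, 2.9]
width: 0.175
finger_force: 5.1
```

Request:
{"api": "play_rows", "payload": {"targets": [{"tx": -0.12,"ty": -0.73,"tz": 0.25,"spin": 0},{"tx": -0.13,"ty": -0.75,"tz": 0.2,"spin": 0},{"tx": -0.13,"ty": -0.77,"tz": 0.15,"spin": 0},{"tx": -0.13,"ty": -0.77,"tz": 0.08,"spin": 0},{"tx": -0.13,"ty": -0.78,"tz": 0.03,"spin": 0},{"tx": -0.13,"ty": -0.77,"tz": -0.03,"spin": 0},{"tx": -0.13,"ty": -0.77,"tz": -0.09,"spin": 0},{"tx": -0.12,"ty": -0.76,"tz": -0.15,"spin": 0}]}}

```text
time_s: 8.3
tool_pos: [537.7, 26.4, 149.9]
tcp_rot: [0.764, 0.646, -0.001, 0.0]
force: [-3.1, -0.5, 8.3]
width: 0.174
finger_force: 5.2
```

Request:
{"api": "play_rows", "payload": {"targets": [{"tx": -0.13,"ty": -0.75,"tz": -0.21,"spin": 0},{"tx": -0.12,"ty": -0.73,"tz": -0.27,"spin": 0},{"tx": -0.12,"ty": -0.71,"tz": -0.32,"spin": 0},{"tx": -0.12,"ty": -0.69,"tz": -0.37,"spin": 0},{"tx": -0.11,"ty": -0.65,"tz": -0.42,"spin": 0},{"tx": -0.11,"ty": -0.63,"tz": -0.47,"spin": 0},{"tx": -0.1,"ty": -0.58,"tz": -0.52,"spin": 0},{"tx": 0,"ty": 0,"tz": 0,"spin": 0}]}}

```text
time_s: 9.1
tool_pos: [528.7, -24.5, 123.7]
tcp_rot: [0.765, 0.644, -0.002, 0.001]
force: [-2.0, -6.3, 8.8]
width: 0.14
finger_force: 6.1
```

```bash
python3 -c "
from h import *
import cv2
print(tool())
s=snapshot('scene');cv2.imwrite('pics/s3.png',cv2.resize(s['pixels'][150:400,200:450,::-1],None,fx=2,fy=2))
"
```

```text
(9.1, array([528.7, -24.5, 123.7]), 'yaw_y', np.float64(-9.75), 'tilt', array([-0.002, -0.005, -1.   ]), array([-2. , -6.3,  8.8]), 0.14, 6.1, array([-0.35,  0.43,  0.41,  2.01, -0.24,  0.75,  0.03]))
```

View pics/s3.png

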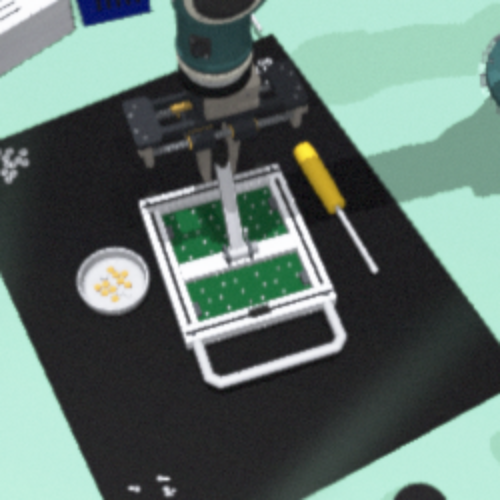

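The leg now points back towards the feet, in the fingers at about (225,170), with the frame in place. Next I release it and back up.

Request:
{"api": "play_rows", "payload": {"targets": [{"tx": 0,"ty": 0,"tz": 0,"spin": 0},{"tx": 0,"ty": 0,"tz": 0,"spin": 0},{"tx": 0,"ty": 0,"tz": 0,"spin": 0},{"tx": 0,"ty": 0,"tz": 0,"spin": 0},{"tx": 0,"ty": 0,"tz": 0,"spin": 0},{"tx": 0,"ty": 0,"tz": 3,"spin": 0},{"tx": 0,"ty": 0,"tz": 3,"spin": 0},{"tx": 0,"ty": 0,"tz": 3,"spin": 0}], "grip": 0.2}}

```text
time_s: 9.95
tool_pos: [529.7, -18.9, 214.6]
tcp_rot: [0.763, 0.646, -0.0, -0.0]
force: [0.9, 0.0, 0.7]
width: 0.597
finger_force: 0.0
```

Request:
{"api": "play_rows", "payload": {"targets": [{"tx": 0.5,"ty": 3.5,"tz": 0,"spin": 8.5},{"tx": 0.5,"ty": 3.5,"tz": 0,"spin": 8.5},{"tx": 0.5,"ty": 3.5,"tz": 0,"spin": 8.5},{"tx": 0.5,"ty": 3.5,"tz": 0,"spin": 8.5},{"tx": 0.5,"ty": 3.5,"tz": 0,"spin": 8.5},{"tx": 0.5,"ty": 3.5,"tz": 0,"spin": 8.5},{"tx": 0.5,"ty": 0.5,"tz": 0,"spin": 8.5},{"tx": 0,"ty": 0,"tz": 0,"spin": 8.5}]}}

```text
time_s: 10.75
tool_pos: [565.0, 198.4, 213.4]
tcp_rot: [0.267, 0.964, 0.0, -0.0]
force: [-0.3, -0.0, 0.1]
width: 0.604
finger_force: 0.0
```

Request:
{"api": "play_rows", "payload": {"targets": [{"tx": 0,"ty": 0,"tz": 0,"spin": 8.5},{"tx": 0,"ty": 0,"tz": 0,"spin": 8.5},{"tx": 0,"ty": 0,"tz": 0,"spin": 5},{"tx": 0,"ty": 0,"tz": 0,"spin": 0},{"tx": 0,"ty": 0,"tz": 0,"spin": 0}], "grip": 0.09}}

```text
time_s: 11.25
tool_pos: [565.0, 196.0, 213.7]
tcp_rot: [0.084, 0.996, -0.0, -0.0]
force: [0.4, -0.1, 0.3]
width: 0.545
finger_force: 0.0
```

```bash
python3 -c "
from h import *
import cv2
print(tool())
a=snapshot('scene')['pixels'][150:400,200:450,::-1]
for c in ['scene','top','wrist']:
  s=snapshot(c)
  if c=='wrist': b=s['pixels'][:,:,::-1]
  for q in ['handle','feet','leg_hinge','leg_grip','leg_foot','board_frame']:
    for r in pinpoint(q,c)[:1]: print(c,q,np.round(r['xyz'],1),r['confidence'])
cv2.imwrite('pics/s4.png',np.hstack([cv2.resize(a,(384,384)),cv2.resize(b,(416,384))]))
"
```

```text
(11.25, array([565. , 196. , 213.7]), 'yaw_y', np.float64(80.36), 'tilt', array([-0., -0., -1.]), array([ 0.4, -0.1,  0.3]), 0.545, 0.0, array([-0.43,  0.4 ,  0.06,  1.76, -0.03,  0.99,  1.04]))
scene handle [519.1 -64.   18. ] 0.51
scene feet [517.4 -66.   19.1] 0.95
scene leg_hinge [546.1  49.6  43.5] 0.91
scene leg_grip [521.7 -32.4 110.9] 0.57
scene leg_foot [528.2 -46.9 130.6] 0.9
scene board_frame [535.9  34.1   9.5] 0.73
top handle [567.5 189.1  26.9] 0.81
top feet [522.3 -69.4  20.5] 0.95
top leg_hinge [536.1  48.9  44. ] 0.6
top leg_grip [528.8 -31.4 119.8] 0.83
top leg_foot [523.6 -43.1 126. ] 0.82
top board_frame [538.9  32.7   7. ] 0.71
wrist handle [568.5 190.4  25.2] 0.63
wrist feet [524.  -68.3  22.3] 0.56
wrist board_frame [537.2  36.5   4.4] 0.62
```

View pics/s4.png

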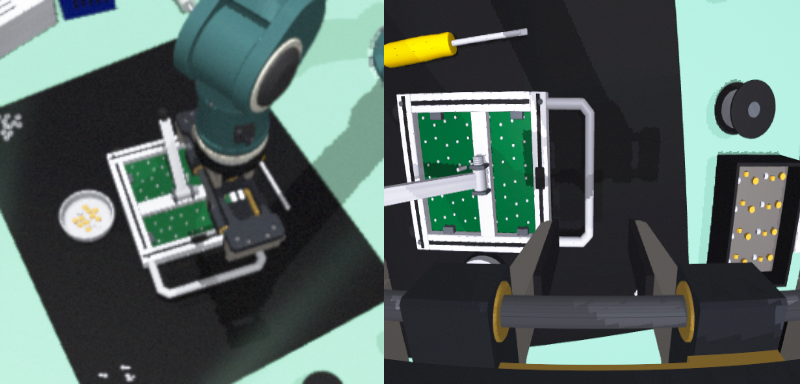

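The scene crop shows the leg out at its stop (foot measured at z≈128, angle ≈2.44 rad). In the wrist view the bar runs at column ~588 of the composite (≈314 in the original).

```bash
python3 -c "
from h import *
import cv2
s=snapshot('wrist'); im=s['pixels'].astype(int); g=im.min(2)
for v in (150,180,210,240,270):
  c=[u for u in range(285,345) if g[v,u]>110]; 
  m=(min(c)+max(c))/2 if c else 0; print(v,c[:1],c[-1:],ray(s,(m,v),28).round(1))
"
```

```text
150 [310] [323] [507.2 201.7  28. ]
180 [310] [322] [532.1 197.   28. ]
210 [310] [322] [558.1 192.5  28. ]
240 [310] [322] [585.  187.9  28. ]
270 [309] [321] [612.9 182.1  28. ]
```

Request:
{"api": "play_rows", "payload": {"targets": [{"tx": 0.1,"ty": -0.5,"tz": -3.1,"spin": 0},{"tx": 0,"ty": 0,"tz": -4,"spin": 0},{"tx": 0,"ty": 0,"tz": -4,"spin": 0},{"tx": 0,"ty": 0,"tz": -3,"spin": 0},{"tx": 0,"ty": 0,"tz": -2,"spin": 0},{"tx": 0,"ty": 0,"tz": -2,"spin": 0},{"tx": 0,"ty": 0,"tz": 0,"spin": 0},{"tx": 0,"ty": 0,"tz": 0,"spin": 0}]}}

```text
time_s: 13.2
tool_pos: [566.1, 191.1, 32.9]
tcp_rot: [0.083, 0.997, -0.0, -0.0]
force: [-0.1, 0.2, 0.9]
width: 0.544
finger_force: 0.0
```

Request:
{"api": "play_rows", "payload": {"targets": [{"tx": 0,"ty": 0,"tz": 0,"spin": 0},{"tx": 0,"ty": 0,"tz": 0,"spin": 0},{"tx": 0,"ty": 0,"tz": 0,"spin": 0},{"tx": 0,"ty": 0,"tz": 0,"spin": 0},{"tx": 0,"ty": 0,"tz": 0,"spin": 0},{"tx": 0,"ty": 0,"tz": 0,"spin": 0},{"tx": 0,"ty": 0,"tz": 0,"spin": 0}], "grip": -1, "squeeze": 18}}

```text
time_s: 13.9
tool_pos: [566.0, 190.2, 33.1]
tcp_rot: [0.083, 0.997, -0.0, -0.0]
force: [-2.3, -3.2, 5.0]
width: 0.124
finger_force: 18.0
```

```bash
python3 -c "
from h import *
print(tool())
u=np.array([np.cos(np.radians(80.4)),np.sin(np.radians(80.4))])
# feet (pivot) frame -106,14 ; handle rel (261, 8); tilt t about ball centre rolling
pz=18; p0=None; L=[]
for t in np.radians(np.arange(0,91,5)):
  a=261*np.cos(t)-8*np.sin(t)-12*t*1; z=261*np.sin(t)+8*np.cos(t)+18
  L.append((a,z))
L=np.array(L); L[:,0]-=L[0,0]
for i,(a,z) in enumerate(L): print(i*5,round(a,1),round(z,1),(u*a/10).round(2))
"
```

```text
(13.9, array([566. , 190.2,  33.1]), 'yaw_y', np.float64(80.44), 'tilt', array([-0.   , -0.001, -1.   ]), array([-2.3, -3.2,  5. ]), 0.124, 18.0, array([-0.41,  0.64,  0.04,  1.86, -0.04,  0.64,  1.06]))
0 0.0 26.0 [0. 0.]
5 -2.7 48.7 [-0.05 -0.27]
10 -7.4 71.2 [-0.12 -0.73]
15 -14.1 93.3 [-0.24 -1.39]
20 -22.7 114.8 [-0.38 -2.23]
25 -33.1 135.6 [-0.55 -3.26]
30 -45.3 155.4 [-0.75 -4.46]
35 -59.1 174.3 [-0.99 -5.83]
40 -74.6 191.9 [-1.24 -7.35]
45 -91.5 208.2 [-1.53 -9.02]
50 -109.8 223.1 [ -1.83 -10.83]
55 -129.4 236.4 [ -2.16 -12.76]
60 -150.0 248.0 [ -2.5  -14.79]
65 -171.6 257.9 [ -2.86 -16.92]
70 -193.9 266.0 [ -3.23 -19.12]
75 -216.9 272.2 [ -3.62 -21.38]
80 -240.3 276.4 [ -4.01 -23.69]
85 -264.0 278.7 [ -4.4  -26.03]
90 -287.8 279.0 [ -4.8  -28.38]
```

Request:
{"api": "play_rows", "payload": {"targets": [{"tx": -0.02,"ty": -0.1,"tz": 1.0,"spin": 0},{"tx": -0.03,"ty": -0.17,"tz": 1.07,"spin": 0},{"tx": -0.03,"ty": -0.2,"tz": 1.13,"spin": 0},{"tx": -0.04,"ty": -0.26,"tz": 1.12,"spin": 0},{"tx": -0.06,"ty": -0.3,"tz": 1.11,"spin": 0},{"tx": -0.06,"ty": -0.36,"tz": 1.1,"spin": 0},{"tx": -0.07,"ty": -0.4,"tz": 1.08,"spin": 0},{"tx": -0.07,"ty": -0.44,"tz": 1.07,"spin": 0}]}}

```text
time_s: 14.7
tool_pos: [562.1, 168.6, 120.6]
tcp_rot: [0.083, 0.997, 0.0, 0.0]
force: [-1.0, -0.7, -5.5]
width: 0.124
finger_force: 18.0
```

Request:
{"api": "play_rows", "payload": {"targets": [{"tx": -0.08,"ty": -0.49,"tz": 1.05,"spin": 0},{"tx": -0.09,"ty": -0.54,"tz": 1.03,"spin": 0},{"tx": -0.1,"ty": -0.58,"tz": 1.0,"spin": 0},{"tx": -0.1,"ty": -0.62,"tz": 0.98,"spin": 0},{"tx": -0.12,"ty": -0.67,"tz": 0.96,"spin": 0},{"tx": -0.12,"ty": -0.7,"tz": 0.93,"spin": 0},{"tx": -0.12,"ty": -0.74,"tz": 0.9,"spin": 0},{"tx": -0.13,"ty": -0.78,"tz": 0.86,"spin": 0}]}}

```text
time_s: 15.5
tool_pos: [554.1, 118.5, 198.3]
tcp_rot: [0.083, 0.997, 0.001, 0.001]
force: [-0.7, 6.0, 0.2]
width: 0.12
finger_force: 18.0
```

```bash
python3 -c "
from h import *
import cv2
print(tool())
s=snapshot('scene');cv2.imwrite('pics/s5.png',cv2.resize(s['pixels'][120:400,180:460,::-1],None,fx=2,fy=2))
for q in ['handle','feet','leg_hinge','leg_foot']:
    for r in pinpoint(q,'scene')[:1]: print(q,np.round(r['xyz'],1),r['confidence'])
"
```

```text
(15.5, array([554.1, 118.5, 198.3]), 'yaw_y', np.float64(80.53), 'tilt', array([ 0.002,  0.002, -1.   ]), array([-0.7,  6. ,  0.2]), 0.12, 18.0, array([-0.32,  0.36,  0.07,  1.85, -0.03,  0.93,  1.16]))
handle [552.3 120.  186.9] 0.56
feet [516.  -74.9  15.1] 0.67
leg_hinge [ 5.34e+02 -2.00e-01  1.14e+02] 0.7
leg_foot [ 513.3 -126.6  117.6] 0.53
```

View pics/s5.png

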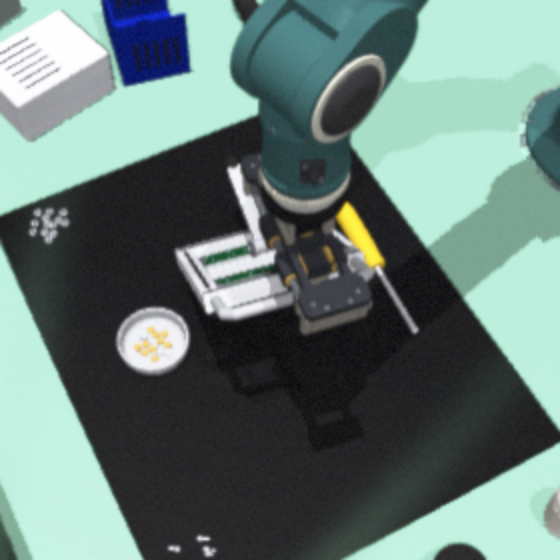

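The crop shows the frame about 40° up, feet on the mat, leg out behind it, driver and dish undisturbed. Continuing.

Request:
{"api": "play_rows", "payload": {"targets": [{"tx": -0.14,"ty": -0.82,"tz": 0.84,"spin": 0},{"tx": -0.15,"ty": -0.85,"tz": 0.8,"spin": 0},{"tx": -0.15,"ty": -0.89,"tz": 0.76,"spin": 0},{"tx": -0.15,"ty": -0.92,"tz": 0.73,"spin": 0},{"tx": -0.16,"ty": -0.95,"tz": 0.69,"spin": 0},{"tx": -0.17,"ty": -0.98,"tz": 0.64,"spin": 0},{"tx": -0.17,"ty": -1.0,"tz": 0.6,"spin": 0},{"tx": -0.17,"ty": -1.03,"tz": 0.56,"spin": 0}]}}

```text
time_s: 16.55
tool_pos: [541.5, 45.9, 255.0]
tcp_rot: [0.082, 0.997, 0.002, 0.001]
force: [-4.0, 8.3, 9.7]
width: 0.125
finger_force: 18.0
```

Request:
{"api": "play_rows", "payload": {"targets": [{"tx": -0.18,"ty": -1.05,"tz": 0.52,"spin": 0},{"tx": -0.18,"ty": -1.08,"tz": 0.47,"spin": 0},{"tx": -0.18,"ty": -1.09,"tz": 0.43,"spin": 0},{"tx": -0.19,"ty": -1.11,"tz": 0.38,"spin": 0},{"tx": -0.19,"ty": -1.12,"tz": 0.33,"spin": 0},{"tx": -0.2,"ty": -1.14,"tz": 0.29,"spin": 0},{"tx": -0.2,"ty": -1.15,"tz": 0.23,"spin": 0},{"tx": 0,"ty": 0,"tz": 0,"spin": 0}]}}

```text
time_s: 17.35
tool_pos: [527.9, -35.8, 282.1]
tcp_rot: [0.084, 0.996, 0.0, 0.001]
force: [-5.4, 3.7, 12.3]
width: 0.118
finger_force: 18.0
```

```bash
python3 -c "
from h import *
import cv2
print(tool())
for c in ['scene','top','scene']:
  s=snapshot(c)
  for q in ['handle','feet','leg_hinge','leg_foot','leg_grip','board_frame']:
    for r in pinpoint(q,c)[:1]: print(c,q,np.round(r['xyz'],1),r['confidence'])
"
```

```text
(17.35, array([527.9, -35.8, 282.1]), 'yaw_y', np.float64(80.35), 'tilt', array([ 0.002,  0.   , -1.   ]), array([-5.4,  3.7, 12.3]), 0.118, 18.0, array([-0.12,  0.21,  0.15,  1.85, -0.04,  1.08,  1.44]))
scene handle [527.9 -37.  274.7] 0.59
scene feet [516.9 -81.1  18.5] 0.61
scene leg_hinge [681.8   3.5   4. ] 0.29
scene board_frame [522.9 -51.1 117.5] 0.92
top handle [ 505.4 -166.5   82.3] 0.71
top feet [518.7 -83.5  17.6] 0.56
top leg_hinge [514.9 -83.8 135.1] 0.74
top leg_foot [ 499.8 -181.2   61.3] 0.46
top leg_grip [ 507.1 -168.7   80.6] 0.54
scene handle [527.4 -34.4 272.6] 0.62
scene feet [521.9 -81.1 138.4] 0.73
scene leg_hinge [519.9 -78.4 138. ] 0.49
scene leg_foot [ 505.8 -181.6   67.1] 0.61
scene leg_grip [ 500.  -166.6   72. ] 0.57
scene board_frame [521.6 -46.7 121.6] 0.66
```

Request:
{"api": "play_rows", "payload": {"targets": [{"tx": -0.16,"ty": -0.95,"tz": 0.2,"spin": 0},{"tx": -0.16,"ty": -0.95,"tz": 0.15,"spin": 0},{"tx": -0.16,"ty": -0.95,"tz": 0.12,"spin": 0},{"tx": -0.14,"ty": -0.85,"tz": 0.08,"spin": 0},{"tx": -0.14,"ty": -0.8,"tz": 0.05,"spin": 0},{"tx": -0.1,"ty": -0.6,"tz": 0,"spin": 0},{"tx": 0,"ty": 0,"tz": 0,"spin": 0},{"tx": 0,"ty": 0,"tz": 0,"spin": 0}]}}

```text
time_s: 19.2
tool_pos: [518.8, -86.4, 285.7]
tcp_rot: [0.083, 0.997, -0.0, -0.0]
force: [-4.4, 2.5, 6.9]
width: 0.124
finger_force: 18.0
```

```bash
python3 -c "
from h import *
import cv2
print(tool())
u=np.array([np.cos(np.radians(80.4)),np.sin(np.radians(80.4))])
H=[]
for i in range(3):
 for c in ['scene','top']:
  s=snapshot(c)
  if i==0: cv2.imwrite('pics/f_%s.png'%c,s['pixels'][:,:,::-1])
  for q in ['handle','feet','leg_hinge','leg_foot','leg_grip','board_frame']:
    for r in pinpoint(q,c)[:1]: print(c,q,np.round(r['xyz'],1),'along u',round(u@r['xyz'][:2],1),round(r['confidence'],2))
a=cv2.imread('pics/f_scene.png')[150:400,200:450];b=cv2.imread('pics/f_top.png')[170:300,230:360]
cv2.imwrite('pics/f6.png',np.hstack([cv2.resize(a,(400,400)),cv2.resize(b,(400,400))]))
"
```

```text
(19.2, array([518.8, -86.4, 285.7]), 'yaw_y', np.float64(80.43), 'tilt', array([-0.001, -0.001, -1.   ]), array([-4.4,  2.5,  6.9]), 0.124, 18.0, array([-0.06,  0.2 ,  0.18,  1.86, -0.04,  1.09,  1.54]))
scene handle [517.3 -87.2 276.7] along u 0.3 0.66
scene feet [513.3 -83.   14.4] along u 3.8 0.78
scene leg_foot [516.9 -90.4 280.1] along u -2.9 0.4
scene board_frame [521.  -71.2 125.4] along u 16.7 0.86
top leg_foot [ 498.5 -188.5   42.8] along u -102.7 0.46
top leg_grip [ 508.7 -180.4   61.9] along u -93.0 0.45
scene handle [515.4 -89.2 278.3] along u -2.0 0.96
scene feet [514.3 -85.7  16.8] along u 1.3 0.6
scene board_frame [517.4 -71.1 126.6] along u 16.2 0.72
top leg_foot [ 499.7 -191.9   41.5] along u -105.9 0.41
top leg_grip [ 479.8 -467.1    0.7] along u -380.5 0.74
scene handle [517.2 -86.8 278.9] along u 0.7 0.73
scene feet [515.3 -85.   17.9] along u 2.1 0.82
scene leg_hinge [555.8  25.2   1.2] along u 117.5 0.42
scene board_frame [516.9 -67.7 128.4] along u 19.5 0.59
top leg_foot [ 498.8 -188.9   42.5] along u -103.1 0.59
top leg_grip [ 502.8 -181.    62. ] along u -94.6 0.58
```

View pics/f6.png

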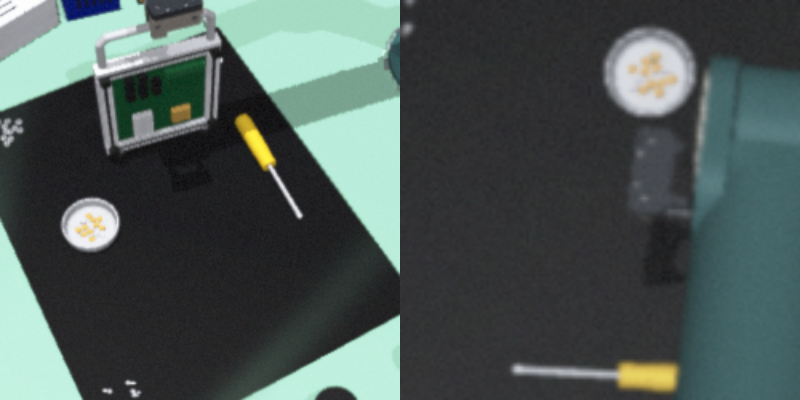

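The frame stands upright (crop left: top rail about (160,60), bottom about (160,140)), dish and driver untouched. Feet, handle and leg-foot heights suggest it is about 1.2° short of plumb, so a little more.

Request:
{"api": "play_rows", "payload": {"targets": [{"tx": -0.03,"ty": -0.2,"tz": 0.03,"spin": 0},{"tx": -0.03,"ty": -0.2,"tz": 0.03,"spin": 0},{"tx": -0.02,"ty": -0.1,"tz": 0,"spin": 0},{"tx": 0,"ty": 0,"tz": 0,"spin": 0},{"tx": 0,"ty": 0,"tz": 0,"spin": 0},{"tx": 0,"ty": 0,"tz": 0,"spin": 0}]}}

```text
time_s: 21.9
tool_pos: [518.3, -90.3, 285.8]
tcp_rot: [0.083, 0.997, -0.0, -0.0]
force: [-3.3, 0.9, 2.4]
width: 0.119
finger_force: 18.0
```

```bash
python3 -c "
from h import *
import cv2
print(tool())
u=np.array([np.cos(np.radians(80.4)),np.sin(np.radians(80.4))])
D={}
for i in range(8):
 for c in ['scene','top']:
  s=snapshot(c)
  if c=='scene': im=s['pixels'][:,:,::-1]
  for q in ['handle','feet','leg_foot']:
    for r in pinpoint(q,c)[:1]: D.setdefault((c,q),[]).append([u@r['xyz'][:2],r['xyz'][2],r['confidence']])
for k in D: print(k,np.median(D[k],0).round(1),np.std(D[k],0).round(1),len(D[k]))
cv2.imwrite('pics/f7.png',cv2.resize(im[160:260,250:350],None,fx=6,fy=6,interpolation=cv2.INTER_CUBIC))
"
```

```text
(21.9, array([518.3, -90.3, 285.8]), 'yaw_y', np.float64(80.48), 'tilt', array([-0., -0., -1.]), array([-3.3,  0.9,  2.4]), 0.119, 18.0, array([-0.05,  0.2 ,  0.19,  1.86, -0.04,  1.09,  1.55]))
('scene', 'handle') [ -3.3 279.4   0.7] [2.  1.4 0.1] 8
('scene', 'feet') [ 1.5 17.2  0.7] [1.3 0.7 0.1] 8
('top', 'handle') [-115.2    0.2    0.4] [2.382e+02 6.000e-01 1.000e-01] 2
('top', 'leg_foot') [-102.7   39.8    0.5] [1.913e+02 1.690e+01 1.000e-01] 8
('top', 'feet') [466.    1.2   0.6] [167.2   2.5   0. ] 3
('scene', 'leg_foot') [56.3 11.   0.4] [57.9  6.5  0.1] 2
```

View pics/f7.png

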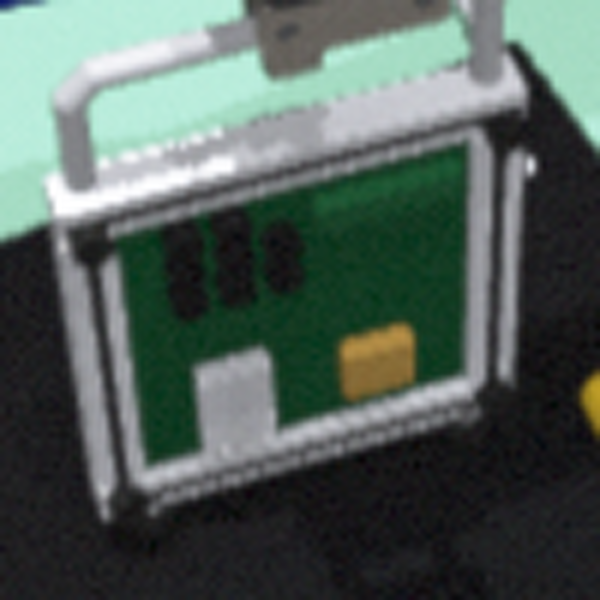

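The front face is visible: handle bar in the gripper at (350,30), side rails nearly straight, feet corners near (130,510) and (480,400). The estimates agree on plumb to within about 0.7°. I'll make a final small nudge and settle.

Request:
{"api": "play_rows", "payload": {"targets": [{"tx": -0.02,"ty": -0.1,"tz": 0,"spin": 0},{"tx": -0.01,"ty": -0.07,"tz": 0,"spin": 0},{"tx": 0,"ty": 0,"tz": 0,"spin": 0},{"tx": 0,"ty": 0,"tz": 0,"spin": 0},{"tx": 0,"ty": 0,"tz": 0,"spin": 0},{"tx": 0,"ty": 0,"tz": 0,"spin": 0},{"tx": 0,"ty": 0,"tz": 0,"spin": 0},{"tx": 0,"ty": 0,"tz": 0,"spin": 0}], "squeeze": 25}}

```text
time_s: 25.9
tool_pos: [518.1, -92.0, 286.0]
tcp_rot: [0.083, 0.997, 0.0, 0.0]
force: [-1.0, 1.1, -2.2]
width: 0.123
finger_force: 25.0
```

```bash
python3 -c "
from h import *
print(tool())
u=np.array([np.cos(np.radians(80.4)),np.sin(np.radians(80.4))])
D={}
for i in range(6):
 for c,qs in (('scene',['handle','feet']),('top',['leg_foot'])):
  snapshot(c)
  for q in qs:
    for r in pinpoint(q,c)[:1]: D.setdefault(q,[]).append([u@r['xyz'][:2],r['xyz'][2]])
for k in D: print(k,np.median(D[k],0).round(1),len(D[k]))
print(tool()[:2])
"
```

```text
(25.9, array([518.1, -92. , 286. ]), 'yaw_y', np.float64(80.48), 'tilt', array([ 0.,  0., -1.]), array([-1. ,  1.1, -2.2]), 0.123, 25.0, array([-0.05,  0.2 ,  0.19,  1.86, -0.04,  1.09,  1.56]))
handle [ -5.8 278.2] 6
feet [ 1.4 18.4] 6
leg_foot [-100.4   39.4] 5
(27.4, array([518.1, -92. , 286. ]))
```

```bash
python3 -c "
from plant import *
print(close_job())"
```

```text
the job is handed in; nothing more can be done
None
```

The job is handed in: the leg is out at its stop (measured about 2.44 rad), and the frame is held by its handle on its two feet. By the cameras it is plumb to about half a degree, and nothing else on the bench was touched that I could see.

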